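Seat the loose plate of a portion scale and switch it on

TASK

The round steel plate of the portion scale has slipped out and lies loose on the deck, partly over its round recess. Nudge it with the fingers, without picking it up, across the edge of the recess until it drops in and sits flat and fully home; only then press the round key at the front of the scale fully down and let it go. Leave the jar, the punnet and the garlic bulb where they stand.

Things in the scene. Friction and masses are not known exactly. Their poses are not given: they have to be found in the camera images.
- scale: White portion scale, fixed to the bench: a block 230 (its x) x 190 (its y) x 34 mm high. Origin at the centre of its underside, z up. Its flat top is the deck, with a round recess 104 mm across and 6 mm deep centred at x = +12 mm, y = 0. At its front end (-x, towards the robot) are a flat display and the key.
- recess (a point): Centre of the floor of the round recess in the scale, 28 mm above the bench, 6 mm below the deck.
- plate: Loose weighing plate of pressed steel, hollow: a plain disc 100 mm across, 10 mm thick, 0.24 to 0.49 kg. Origin at the centre of its underside, z up. Starts flat on the deck, 25 to 75 mm off the recess centre, on the side away from the key. It tips in only when within about 15 mm of centre. Once home it has 2 mm of play all round, and its top stands 4 mm above the deck.
- key (a joint): Travel of the round key of the scale in m: 0 released, 0.005 fully down. Spring return; about 4 N holds it fully down, less part way.
- key_top (a point): Centre of the top face of the key: a black button 24 mm in diameter in a grey housing 40 mm across, at scale x = -82, y = -55 mm. Its top stands 13 mm above the deck, 9 mm above the housing. It is pressed straight down.
- jar: Bystander: closed glass jar, 60 mm in diameter, 85 mm high, to the left of the scale. Origin at the centre of its underside.
- punnet: Bystander: clear open punnet of garlic cloves, 120 x 90 x 40 mm high, to the right of the scale. Origin at the centre of its underside.
- bulb: Bystander: garlic bulb, 52 mm in diameter, 53 mm high, beyond the scale. Origin at the centre of its underside.

How it is judged:
By the outcome, as a careful person would: the job done as asked, in the order asked, and still so for the second after the job is handed in, with the robot touching nothing.
It also fails if it takes over 43 s, if anything falls off the work surface, if the arm or the gripper's body presses on something with over 40 N, if the wrist force passes 120 N, or if a joint passes its speed limit or range.

ROBOT

A 6-joint arm with a two-finger parallel gripper is mounted at the origin on the work surface. World frame = base frame: x ahead of the robot, y to its left, z up, the work surface at z = 0. Lengths are in m, angles in degrees, forces in N, time in s.
With the tool pointing down it reaches from about 0.25 to 0.725 m from the base axis. Payload 9.7 kg.
Tool frame: the origin (TCP) lies at the very end of the fingers, on their centre line; the grasp point (between the pads) lies 19 mm behind it (bot.grip_point_offset is the z of the grasp point in the tool frame, in m); z points along the fingers, x is the direction in which the jaws open and shut, and the axes are right-handed (so a half turn about z gives the same grasp; the last joint's range is limited). The gripper opens to 85 mm and grips with 20 to 120 N. Pads are 22 mm wide; open, the fingers measure 114 mm over their backs; the gripper's body (76 mm by 85 mm) begins 54 mm behind the grasp point. The pads swing forward as they close: fully open they stand 13 mm farther back than shut.
Start: joints at [68.87, 4.979, 10.078, 95.1, 0, 90], TCP at [0.198, 0.513, 0.231] pointing down, gripper open.
Joint ranges: [-179.16, 179.16], [-48.56, 103.87], [-65.8, 70.77], [-126.05, 130.52], [-82.76, 87.17], [-180, 180]. Speed limits (degrees/s): [127.2, 127.2, 147.25, 180, 180, 180].

INTERFACE

Orientations are given as [roll, pitch, yaw] about the fixed x, y, z axes, in that order (R = Rz(yaw) Ry(pitch) Rx(roll)).
In Python, from workcell import get_obs, viewer, job_done, bot gives the robot as it stands.
- The arm moves only by the shell command python3 -m handwheel 'ROWS' [FORCE]. ROWS is JSON, a list of rows, each a list of 5 numbers: the closure, from 0 (fully open) to 1 (shut), then the shift along the world's x, y, z in m, then the turn about the world's z in degrees. A call has 1 to 5 rows; each row is the pose to reach, as a shift and turn from the pose measured when the call began; what a row does not reach only later rows make up. A row lasts 1/10 s, in which the tool goes at most 50 mm and 8.59 degrees, less where a joint would pass 70% of its speed; a pose out of reach is approached as far as the arm can. A call with a gripper value outside its range is refused whole. The fingers move at their own pace and stop on an object; FORCE is the grip in N (left out, the last holds). Time passes only in rows, so rows that repeat a pose let the fingers close. It gives the time, the measured TCP pose, the force and the opening at its end, in the units of the state.
- get_obs(): the state, without advancing time (a new reading comes with each control period).
- viewer.camera(name): name is "side" or "top"; returns a dict with "color" (480x640x3 uint8, blue, green, red), "K" (3x3 intrinsics, pixels), "origin" and "orientation" of the camera in the world. Camera axes: x right, y down, z forward; pixel columns grow to the right and rows downward; lengths in m; the calibration is good to about 2 mm. A picture is of the moment at which its call begins. There is no depth.
- job_done(): hands the job in, once; it reports no verdict.
The state is a dict: "time": time; "q": joint angles; "qd": joint speeds; "joint_efforts": joint torques, N m; "ee_pos": TCP position; "tcp_rot": TCP orientation; "wrist_force": force on the tool from outside, world axes, zero at the start; "torque": the same for the moment, N m; "opening": finger opening in m.
Only numpy, scipy, OpenCV 4.12 (cv2) and the standard library are available. Lean on these libraries where they do the work, as an engineer would, in place of code of your own. Each camera call takes 0.05 s, during which the arm holds its last target.

## Working session

There is one attempt and no reset: what is moved stays moved. The work goes in short steps, Python scripts to look and compute and a shell command to move; the robot and the scene stay as the last step left them, time stands still between calls to the robot, and variables do not carry over. Pictures are saved under pics/ and viewed, and the job is handed in when it is done.

```bash
ls; mkdir -p pics; python3 - <<'E'
from workcell import get_obs, viewer, bot
import cv2
o=get_obs();print(o['time'],o['ee_pos'],o['tcp_rot'],o['opening'])
for n in('top','side'):
    c=viewer.camera(n);cv2.imwrite(f'pics/{n}0.png',c['color']);print(n,c['K'],c['origin'],c['orientation'])
E
```

```text
pics
0.0 [0.19817779 0.51278896 0.23055496] [-1.79999221e+02  7.97403561e-02  6.88706141e+01] 0.0854950864043823
top [[490.85117284   0.         309.59185221]
 [  0.         490.85117284 242.52194946]
 [  0.           0.           1.        ]] [0.42663545 0.03006263 0.95717984] [-166.93916744   -0.2545692   -90.24288721]
side [[539.76484949   0.         325.86566063]
 [  0.         539.76484949 236.91936738]
 [  0.           0.           1.        ]] [ 0.30536851 -0.65481334  0.6475299 ] [-127.32074541   -0.38646733  -21.99928736]
```

View pics/top0.png

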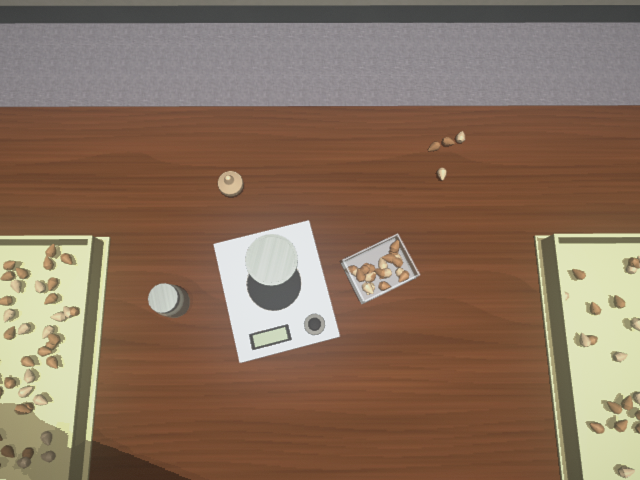

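View pics/side0.png

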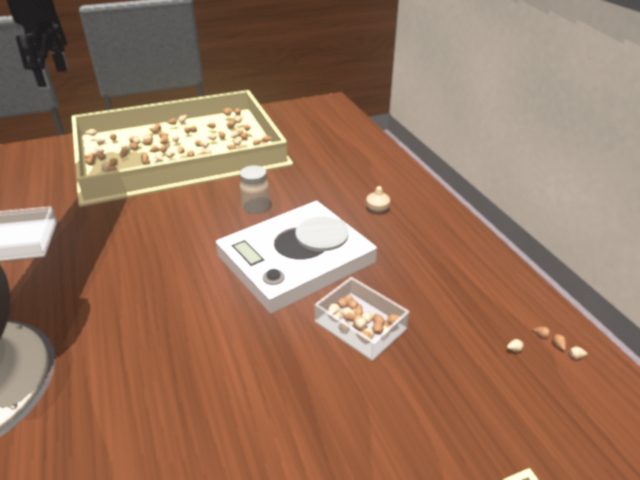

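The top view shows the scale with corners near (214,243), (309,222), (338,336) and (240,361). The plate is near (271,260), the recess near (274,283) and the key near (315,324). I'll enlarge it.

```bash
python3 - <<'E'
import cv2
im=cv2.imread('pics/top0.png')[210:370,200:360]
cv2.imwrite('pics/crop0.png',cv2.resize(im,(600,600)[:2] if 0 else (600,600),interpolation=cv2.INTER_CUBIC))
im=cv2.imread('pics/side0.png')[190:320,205:385]
cv2.imwrite('pics/crop1.png',cv2.resize(im,(792,572),interpolation=cv2.INTER_CUBIC))
E
```

```text
(no output)
```

View pics/crop0.png

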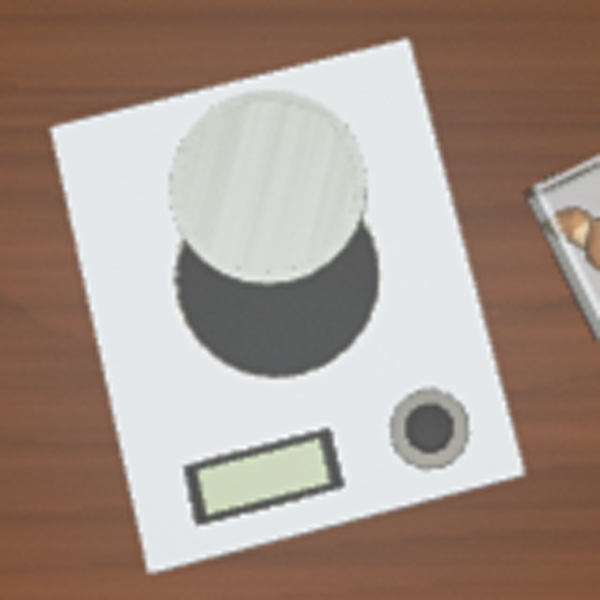

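View pics/crop1.png

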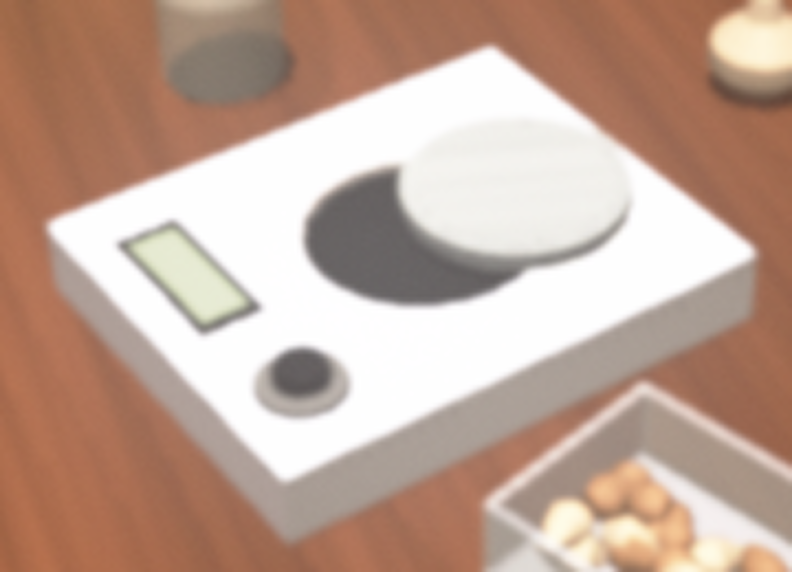

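```bash
cat > h.py <<'E'
import numpy as np
from scipy.spatial.transform import Rotation as R
cams={'top':([490.85117284,309.59185221,242.52194946],[0.42663545,0.03006263,0.95717984],[-166.93916744,-0.2545692,-90.24288721]),
'side':([539.76484949,325.86566063,236.91936738],[0.30536851,-0.65481334,0.6475299],[-127.32074541,-0.38646733,-21.99928736])}
def unproj(n,u,v,z):
    (f,cx,cy),o,e=cams[n];d=R.from_euler('xyz',e,degrees=True).apply([(u-cx)/f,(v-cy)/f,1]);o=np.array(o)
    return o+d*(z-o[2])/d[2]
def tc(x,y,z,n='top',x0=200,y0=210,s=3.75): return unproj(n,(x+.5)/s+x0-.5,(y+.5)/s+y0-.5,z)
def sc(x,y,z): return tc(x,y,z,'side',205,190,4.4)
E
python3 - <<'E'
from h import *
P=lambda a:np.round(a,4)
def rep(C,pl,key,f):
    C=[f(*c,.034) for c in C]
    for i in range(4): print(np.linalg.norm(C[i]-C[i-1]).round(4),end=' ')
    c=sum(C)/4; fr=(C[0]+C[1]-C[2]-C[3])/2; yaw=np.arctan2(fr[1],fr[0])
    print('\nscale',P(c),np.degrees(yaw)); ex=np.array([np.cos(yaw),np.sin(yaw),0]);ey=np.array([-ex[1],ex[0],0])
    print('recess',P(c+.012*ex),'key exp',P(c-.082*ex-.055*ey),'key seen',P(f(*key,.047)))
    p=f(*pl,.044); d=p-c-.012*ex
    print('plate',P(p),'off scale',P([d@ex,d@ey]))
rep([(50,128),(410,39),(524,473),(150,573)],(267.5,187),(430,428),tc)
rep([(492,45),(757,253),(288,482),(47,223)],(514,188),(302,371),sc)
E
```

```text
0.2298 0.1911 0.2291 0.189 
scale [0.5512 0.0905 0.034 ] 14.247813676866183
recess [0.5628 0.0934 0.034 ] key exp [0.4852 0.017  0.034 ] key seen [0.4848 0.0171 0.047 ]
plate [0.6057 0.0984 0.044 ] off scale [ 0.0428 -0.0057]
0.2314 0.1921 0.2298 0.1932 
scale [0.5513 0.0911 0.034 ] 14.73826081430397
recess [0.5629 0.0942 0.034 ] key exp [0.4859 0.0171 0.034 ] key seen [0.4834 0.0113 0.047 ]
plate [0.6033 0.0938 0.044 ] off scale [ 0.039  -0.0107]
```

```bash
python3 - <<'E'
from h import *
print('bulb',unproj('top',231,185,.026),unproj('side',378,202,.026))
print('jar top',unproj('top',164,298,.085),unproj('side',253,174,.085))
print('punnet',[unproj('top',*p,.04).round(3)for p in((342,262),(400,235),(419,274),(362,302))])
E
```

```text
bulb [0.76126507 0.18172419 0.026     ] [0.76028878 0.17080762 0.026     ]
jar top [0.52868738 0.28420439 0.085     ] [0.5266967  0.27693071 0.085     ]
punnet [array([ 0.601, -0.036,  0.04 ]), array([ 0.654, -0.149,  0.04 ]), array([ 0.578, -0.182,  0.04 ]), array([ 0.525, -0.072,  0.04 ])]
```

```bash
python3 -m handwheel '[[0.4,0.036,-0.032,0,7],[0.4,0.072,-0.064,0,14],[0.4,0.108,-0.096,0,21],[0.4,0.144,-0.128,0,28],[0.4,0.18,-0.16,0,28]]' 40; python3 -m handwheel '[[0.4,0.036,-0.032,0,0],[0.4,0.072,-0.064,0,0],[0.4,0.108,-0.096,0,0],[0.4,0.144,-0.128,0,0],[0.4,0.18,-0.16,0,0]]'
```

```text
time: 0.6
ee_pos: [0.3792, 0.3513, 0.2304]
tcp_rot: [-180.0, 0.1, 97.1]
wrist_force: [0.3, -0.4, -0.2]
opening: 0.0513
time: 1.1
ee_pos: [0.5604, 0.1896, 0.2301]
tcp_rot: [-180.0, 0.1, 97.1]
wrist_force: [-0.4, 1.1, 0.8]
opening: 0.0512
```

```bash
python3 -m handwheel '[[0.4,0.036,-0.028,0,0],[0.4,0.072,-0.056,0,0],[0.4,0.109,-0.085,0,0],[0.4,0.109,-0.085,-0.04,0],[0.4,0.109,-0.085,-0.08,0]]'; python3 -m handwheel '[[0.4,0,0,-0.04,0],[0.4,0,0,-0.085,0],[0.4,0,0,-0.095,0],[0.4,0,0,-0.1,0],[0.4,0,0,-0.1,0]]'
python3 - <<'E'
from workcell import get_obs, viewer
import cv2
o=get_obs();print(o['ee_pos'],o['wrist_force'],o['q'])
for n,s in(('top',(180,180)),('side',(150,230))):
    im=viewer.camera(n)['color'];y,x=s;im=im[y:y+160,x:x+210]
    cv2.imwrite(f'pics/{n}1.png',cv2.resize(im,(788,600),interpolation=cv2.INTER_CUBIC))
E
```

```text
time: 1.6
ee_pos: [0.6716, 0.1033, 0.1489]
tcp_rot: [179.9, 0.1, 97.0]
wrist_force: [-0.0, 0.8, -0.7]
opening: 0.0513
time: 2.1
ee_pos: [0.6722, 0.1035, 0.0505]
tcp_rot: [179.8, 0.1, 97.0]
wrist_force: [-0.3, -0.3, -0.3]
opening: 0.0514
[0.67224301 0.10350567 0.05046353] [-0.34306232 -0.2572348  -0.28467897] [ 8.78414215e+00  2.28784972e+01  1.14637491e+01  7.84309523e+01
 -7.40157479e-02  1.78607511e+00]
```

View pics/side1.png

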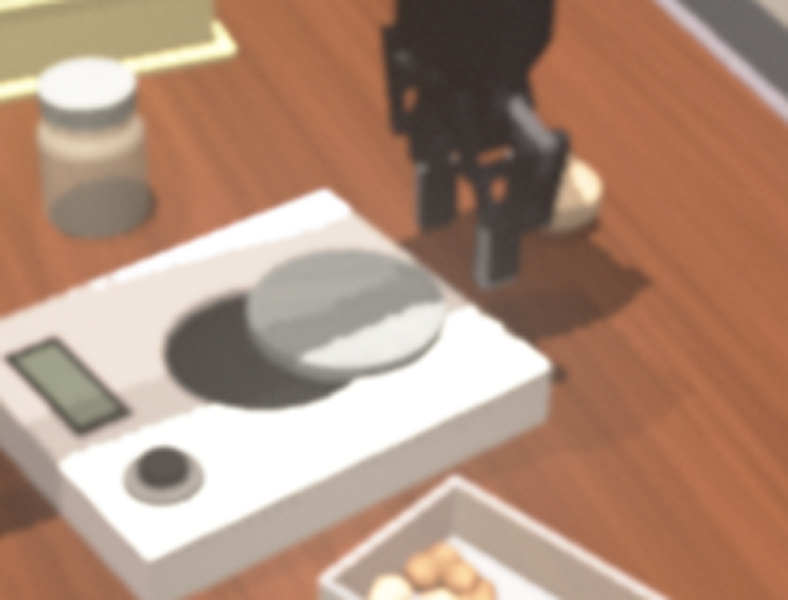

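View pics/top1.png

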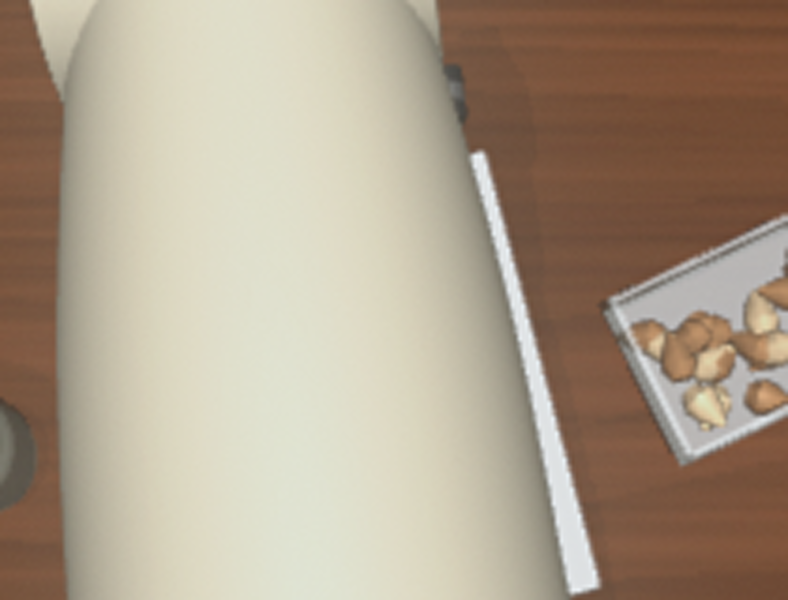

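```bash
python3 - <<'E'
from h import *
for z in(.05,.054,.058):print(unproj('side',362,226,z))
E
python3 -m handwheel '[[0.4,-0.005,0,-0.004,0],[0.4,-0.005,0,-0.008,0],[0.4,-0.005,0,-0.010,0],[0.4,-0.005,0,-0.010,0]]'; python3 -m handwheel '[[0.4,0,0,-0.002,0],[0.4,0,0,-0.002,0]]';python3 -m handwheel '[[0.4,0,0,-0.002,0],[0.4,0,0,-0.002,0]]'
```

```text
[0.67849564 0.07690055 0.05      ]
[0.67599785 0.0720023  0.054     ]
[0.67350005 0.06710404 0.058     ]
time: 2.6
ee_pos: [0.6677, 0.1036, 0.0414]
tcp_rot: [179.7, 0.1, 97.0]
wrist_force: [-0.3, 0.4, 0.2]
opening: 0.0515
time: 2.8
ee_pos: [0.6675, 0.1035, 0.039]
tcp_rot: [179.8, 0.1, 97.0]
wrist_force: [-0.3, 0.6, 0.3]
opening: 0.0514
time: 3.0
ee_pos: [0.6674, 0.1035, 0.0366]
tcp_rot: [179.8, 0.1, 97.0]
wrist_force: [-0.6, -0.3, 0.1]
opening: 0.0516
```

```bash
for i in 1; do python3 -m handwheel '[[0.4,0,0,-0.002,0],[0.4,0,0,-0.002,0]]'; done; python3 -m handwheel '[[0.4,0,0,-0.0015,0],[0.4,0,0,-0.0015,0]]';python3 -m handwheel '[[0.4,0,0,-0.0015,0],[0.4,0,0,-0.0015,0]]'
```

```text
time: 3.2
ee_pos: [0.6672, 0.1035, 0.0342]
tcp_rot: [179.8, 0.1, 97.0]
wrist_force: [-0.5, -0.4, -0.4]
opening: 0.0512
time: 3.4
ee_pos: [0.6671, 0.1035, 0.0324]
tcp_rot: [179.9, 0.1, 97.0]
wrist_force: [0.2, 0.3, -0.1]
opening: 0.0512
time: 3.6
ee_pos: [0.6672, 0.1035, 0.0309]
tcp_rot: [179.8, 0.1, 97.0]
wrist_force: [0.0, -0.2, 0.9]
opening: 0.0513
```

```bash
python3 -m handwheel '[[0.4,0,0,-0.001,0],[0.4,0,0,-0.001,0]]'; python3 -m handwheel '[[0.4,0,0,-0.001,0],[0.4,0,0,-0.001,0]]'
```

```text
time: 3.8
ee_pos: [0.6672, 0.1035, 0.0308]
tcp_rot: [179.8, 0.1, 97.0]
wrist_force: [-2.9, -0.9, 5.9]
opening: 0.0512
time: 4.0
ee_pos: [0.6672, 0.1035, 0.0308]
tcp_rot: [179.8, 0.1, 97.0]
wrist_force: [-3.0, -0.2, 7.3]
opening: 0.0516
```

```bash
python3 -m handwheel '[[0.4,0,0,0.0015,0],[0.4,-0.005,0,0.0015,0],[0.4,-0.01,0,0.0015,0],[0.4,-0.015,-0.001,0.0015,0],[0.4,-0.02,-0.001,0.0015,0]]'
python3 -m handwheel '[[0.4,-0.005,0,0,0],[0.4,-0.01,-0.001,0,0],[0.4,-0.01,-0.001,0,0]]'
python3 - <<'E'
from workcell import get_obs, viewer
import cv2
for n,s in(('side',(170,200)),):
    im=viewer.camera(n)['color'];y,x=s;im=im[y:y+160,x:x+210]
    cv2.imwrite(f'pics/{n}2.png',cv2.resize(im,(788,600),interpolation=cv2.INTER_CUBIC))
E
```

```text
time: 4.5
ee_pos: [0.6469, 0.1024, 0.0323]
tcp_rot: [179.8, 0.1, 97.0]
wrist_force: [1.6, 0.3, 0.7]
opening: 0.0515
time: 4.8
ee_pos: [0.6361, 0.1013, 0.0324]
tcp_rot: [179.8, 0.1, 97.0]
wrist_force: [0.1, -0.1, 0.1]
opening: 0.0511
```

View pics/side2.png

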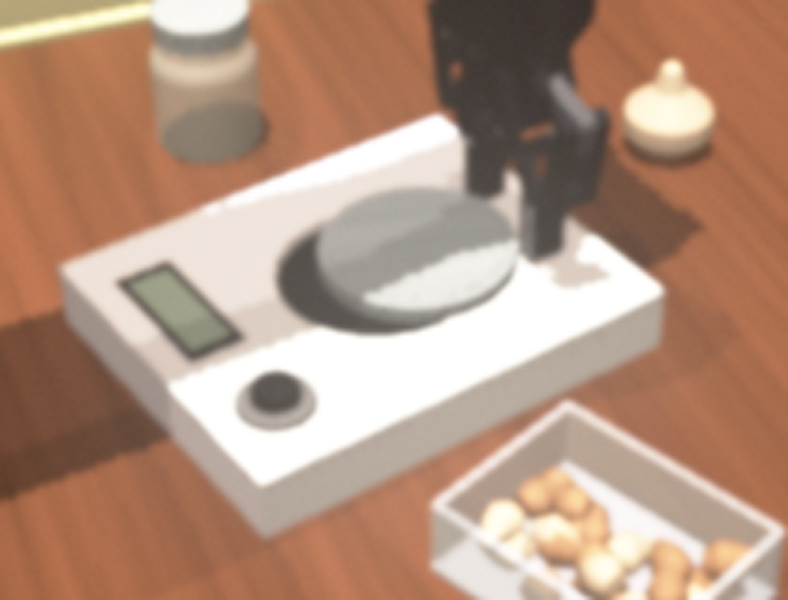

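The plate has slid towards the recess: its centre is now about crop (418,250), against the recess centre near (375,265). I'll keep pushing.

```bash
python3 -m handwheel '[[0.4,-0.004,0,0,0],[0.4,-0.008,0,0,0],[0.4,-0.012,0,0,0],[0.4,-0.012,0,0,0]]'
python3 -m handwheel '[[0.4,-0.003,0,0,0],[0.4,-0.006,0,0,0],[0.4,-0.006,0,0,0]]'
python3 - <<'E'
from workcell import get_obs, viewer
import cv2
for n,s in(('side',(170,200)),):
    im=viewer.camera(n)['color'];y,x=s;im=im[y:y+160,x:x+210]
    cv2.imwrite(f'pics/{n}3.png',cv2.resize(im,(788,600),interpolation=cv2.INTER_CUBIC))
E
```

```text
time: 5.25
ee_pos: [0.6235, 0.1013, 0.0322]
tcp_rot: [179.8, 0.1, 97.0]
wrist_force: [0.1, -0.9, 0.7]
opening: 0.0514
time: 5.55
ee_pos: [0.6169, 0.1012, 0.032]
tcp_rot: [179.9, 0.1, 97.0]
wrist_force: [-0.1, -0.2, 0.3]
opening: 0.0512
```

View pics/side3.png

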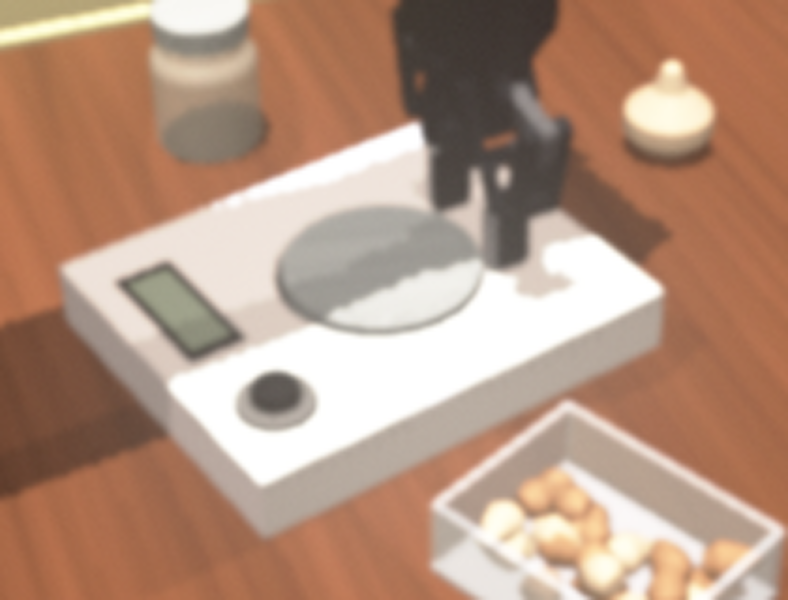

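The plate looks seated, with an even rim all round from crop (278,270) to (482,265). I'll retreat and check with the top camera before pressing the key.

```bash
python3 -m handwheel '[[0.4,0.008,0,0,0],[0.4,0.008,0,0.002,0],[0.4,0.008,0,0.04,0],[0.4,0.008,0,0.08,0],[0.4,-0.03,-0.025,0.1,0]]'
python3 -m handwheel '[[1,-0.02,-0.04,0.02,0],[1,-0.06,-0.08,0.02,0],[1,-0.09,-0.12,0.02,0],[1,-0.11,-0.16,0.02,0],[1,-0.11,-0.2,0.02,0]]' 30
python3 - <<'E'
from workcell import get_obs, viewer
import cv2
for n,s,w in(('side',(205,260),(80,105)),('top',(210,200),(160,160))):
    im=viewer.camera(n)['color'];y,x=s;im=im[y:y+w[0],x:x+w[1]]
    f=7 if n=='side' else 3.75
    cv2.imwrite(f'pics/{n}4.png',cv2.resize(im,None,fx=f,fy=f,interpolation=cv2.INTER_CUBIC))
E
```

```text
time: 6.1
ee_pos: [0.5907, 0.0778, 0.1345]
tcp_rot: [179.6, 0.0, 97.1]
wrist_force: [-0.5, -1.5, 0.9]
opening: 0.0513
time: 6.6
ee_pos: [0.4787, -0.1235, 0.1556]
tcp_rot: [179.6, 0.1, 97.1]
wrist_force: [1.8, 0.1, 0.5]
opening: -0.0002
```

View pics/side4.png

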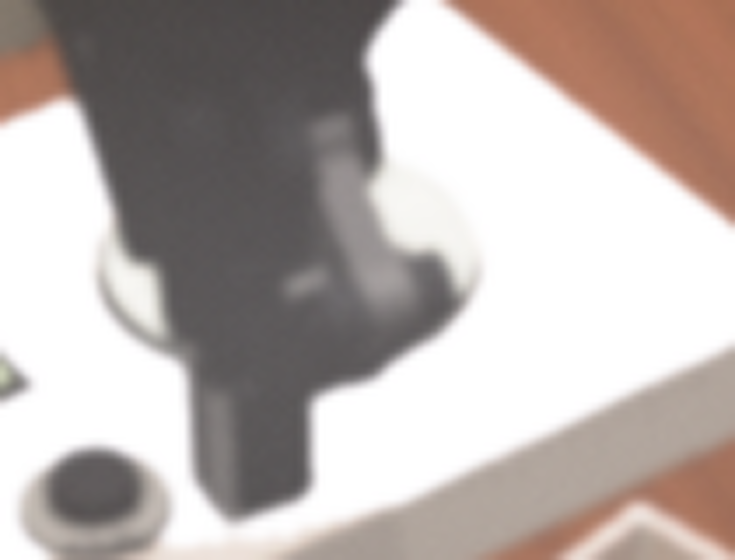

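View pics/top4.png

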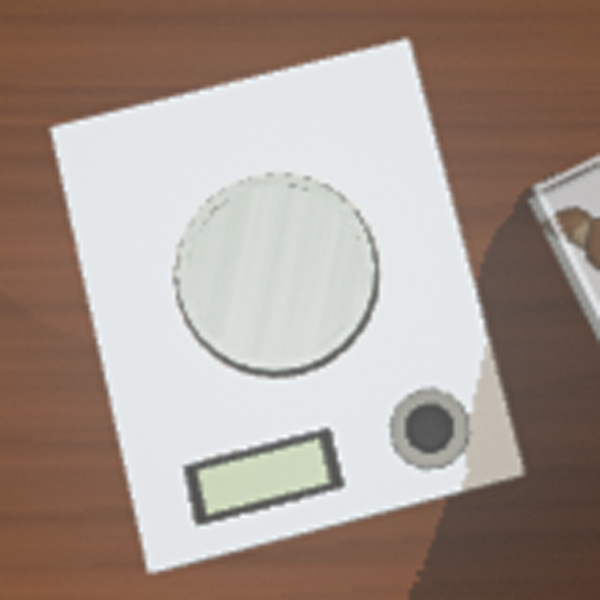

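The top view shows the plate within the recess, spanning crop (176..373, 175..371) with a thin dark gap round it. I'll clear the side view to check that it's flat.

```bash
python3 -m handwheel '[[1,-0.03,0.03,0,0],[1,-0.06,0.06,0,0],[1,-0.09,0.09,0,0],[1,-0.1,0.12,0,0]]'
python3 - <<'E'
from workcell import get_obs, viewer
from h import *
import cv2
def proj(n,P):
    (f,cx,cy),o,e=cams[n];p=R.from_euler('xyz',e,degrees=True).inv().apply(np.array(P)-o)
    return np.c_[f*p[:,0]/p[:,2]+cx,f*p[:,1]/p[:,2]+cy]
t=np.linspace(0,2*np.pi,200)
im=viewer.camera('side')['color'];y,x=205,260;im=im[y:y+80,x:x+105];f=7
im=cv2.resize(im,None,fx=f,fy=f,interpolation=cv2.INTER_CUBIC);cv2.imwrite('pics/side5.png',im)
c=(.563,.0937)
for r,z,col in((.052,.034,(0,0,255)),(.05,.038,(0,200,0))):
    q=proj('side',np.c_[c[0]+r*np.cos(t),c[1]+r*np.sin(t),0*t+z]);q=(q+.5-[x,y])*f
    cv2.polylines(im,[q.astype(int)],True,col,1)
cv2.imwrite('pics/side5o.png',im)
E
```

```text
time: 7.1
ee_pos: [0.3783, -0.005, 0.1555]
tcp_rot: [179.6, 0.1, 96.8]
wrist_force: [1.2, 0.2, -0.4]
opening: -0.0002
```

View pics/side5.png

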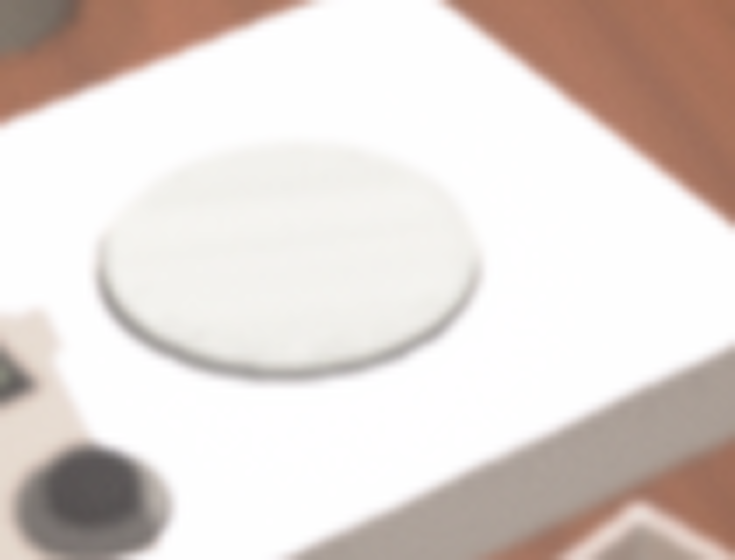

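View pics/side5o.png

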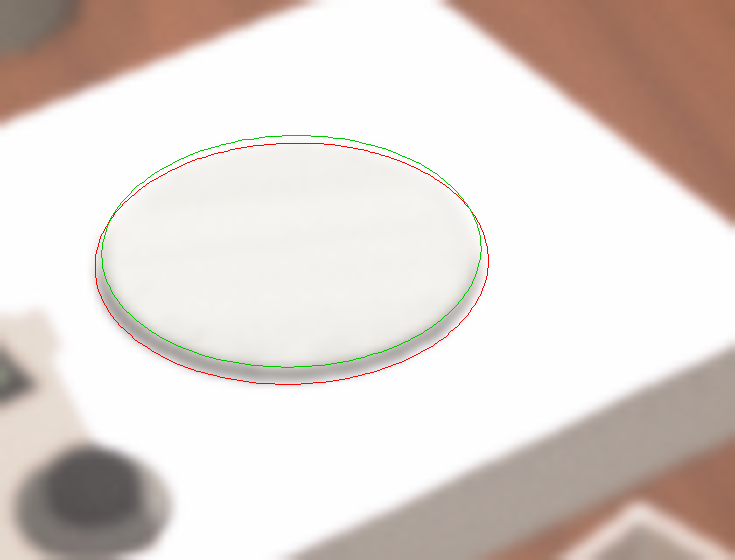

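The plate matches the predicted seated outline (green) within 1–2 mm, so it's flat and home. Next, the key at (0.485, 0.017).

```bash
python3 -m handwheel '[[1,0.036,0.007,0,0],[1,0.072,0.014,0,0],[1,0.107,0.022,0,0],[1,0.107,0.022,-0.04,0],[1,0.107,0.022,-0.08,0]]'; python3 -m handwheel '[[1,0,0,-0.01,0],[1,0,0,-0.015,0],[1,0,0,-0.02,0],[1,0,0,-0.02,0]]'
```

```text
time: 7.65
ee_pos: [0.4868, 0.0206, 0.0753]
tcp_rot: [179.4, 0.0, 96.9]
wrist_force: [-0.2, -0.1, -0.6]
opening: -0.0
time: 8.05
ee_pos: [0.4875, 0.0207, 0.0566]
tcp_rot: [179.3, 0.0, 96.9]
wrist_force: [-0.3, 0.1, -0.5]
opening: -0.0
```

```bash
python3 -m handwheel '[[1,-0.0025,-0.0035,0,0],[1,-0.0025,-0.0035,-0.004,0],[1,-0.0025,-0.0035,-0.008,0],[1,-0.0025,-0.0035,-0.009,0]]'; python3 -m handwheel '[[1,0,0,-0.002,0],[1,0,0,-0.002,0]]';  python3 -m handwheel '[[1,0,0,-0.002,0],[1,0,0,-0.002,0]]'
```

```text
time: 8.45
ee_pos: [0.4848, 0.0171, 0.0472]
tcp_rot: [179.4, 0.0, 96.9]
wrist_force: [0.2, 0.1, -0.6]
opening: -0.0004
time: 8.65
ee_pos: [0.4848, 0.0171, 0.0451]
tcp_rot: [179.4, 0.0, 96.9]
wrist_force: [-0.6, -0.4, 1.4]
opening: -0.0001
time: 8.85
ee_pos: [0.4848, 0.0171, 0.0431]
tcp_rot: [179.4, 0.0, 96.9]
wrist_force: [-0.9, 0.1, 3.4]
opening: 0.0002
```

```bash
python3 -m handwheel '[[1,0,0,-0.002,0],[1,0,0,-0.002,0]]';  python3 -m handwheel '[[1,0,0,-0.002,0],[1,0,0,-0.002,0],[1,0,0,-0.002,0]]'
```

```text
time: 9.05
ee_pos: [0.4849, 0.0172, 0.042]
tcp_rot: [179.3, 0.0, 96.9]
wrist_force: [-3.5, 0.4, 9.3]
opening: -0.0001
time: 9.35
ee_pos: [0.485, 0.0171, 0.0418]
tcp_rot: [179.3, 0.0, 96.9]
wrist_force: [-8.2, -0.5, 20.3]
opening: 0.0002
```

The key is hard on its stop: it has travelled 5 mm to z = 0.042 and the force has risen to 20 N. Next I'll release it and retreat straight up.

```bash
python3 -m handwheel '[[1,0,0,0.005,0],[1,0,0,0.015,0],[1,0,0,0.05,0],[1,0,0,0.09,0],[1,0,0,0.12,0]]'; python3 -m handwheel '[[1,-0.04,-0.04,0,0],[1,-0.08,-0.08,0,0],[1,-0.12,-0.12,0,0],[1,-0.14,-0.16,0,0],[1,-0.14,-0.16,0,0]]'
python3 - <<'E'
from workcell import get_obs, viewer
import cv2
o=get_obs();print(o['time'],o['ee_pos'],o['wrist_force'])
a=viewer.camera('side')['color'][150:310,210:420];b=viewer.camera('top')['color'][150:370,140:430]
cv2.imwrite('pics/s6.png',cv2.resize(a,None,fx=3.75,fy=3.75,interpolation=cv2.INTER_CUBIC));cv2.imwrite('pics/t6.png',cv2.resize(b,None,fx=2.7,fy=2.7,interpolation=cv2.INTER_CUBIC))
E
```

```text
time: 9.85
ee_pos: [0.4852, 0.0172, 0.1642]
tcp_rot: [179.2, 0.1, 96.9]
wrist_force: [0.3, 0.0, -0.4]
opening: -0.0005
time: 10.35
ee_pos: [0.343, -0.1453, 0.1647]
tcp_rot: [179.2, 0.1, 96.7]
wrist_force: [1.1, 0.1, -0.1]
opening: 0.0003
10.35 [ 0.34300904 -0.14527424  0.16474777] [ 1.10559636  0.08222801 -0.10293575]
```

View pics/s6.png

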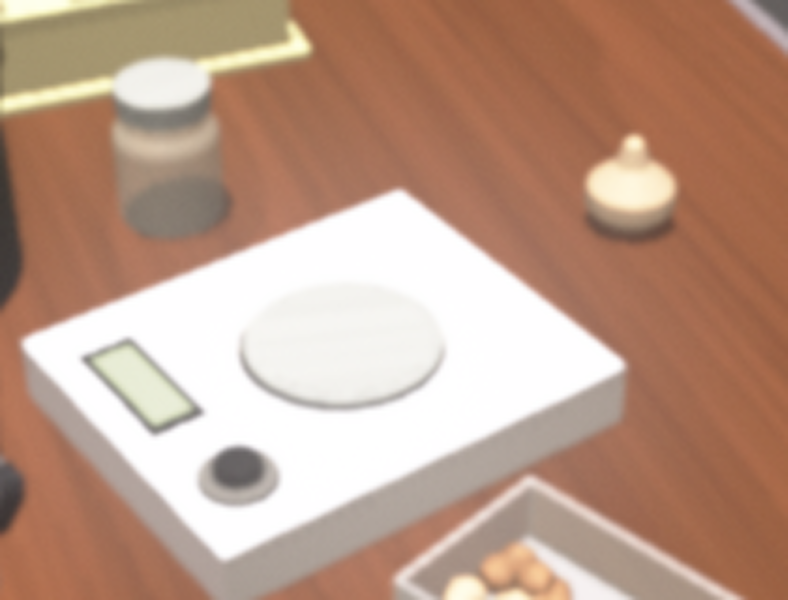

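View pics/t6.png

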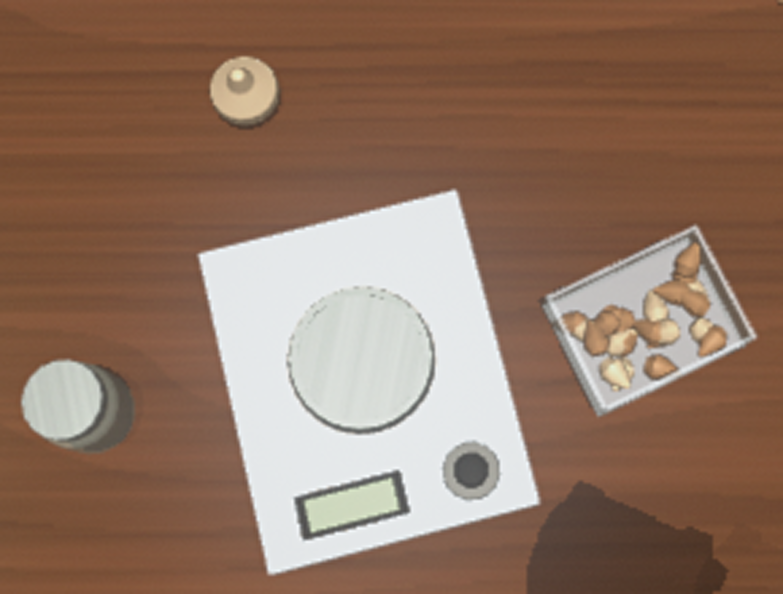

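The plate is flat in the recess (top view about (361,360)) and the key is back up (471,470). The jar, punnet and bulb are where they started, and the arm is clear.

```bash
python3 -c "
from workcell import job_done
print(job_done())"
```

```text
the job is handed in; nothing more can be done
None
```

The plate is home in its recess, the key was then pressed fully down and released, and the job is handed in at about 10.4 s of the 43 s allowed.

- **Plate:** I nudged it along the deck from behind with two half-open fingertips until it dropped in. Before pressing the key, its outline in the side view matched the prediction for a flat, seated plate to within about 1–2 mm. That is about the accuracy of the camera calibration. The top view showed the recess gap thin and uneven, widest on the key side, which fits the plate's 2 mm of play.
- **Key:** I pressed it with the closed fingers through its full 5 mm, until the fingers stopped at z = 0.042 m. The wrist force rose to about 20 N against the stop. The last pictures show the key standing back up.
- **Bystanders:** The jar, punnet and bulb look unmoved in the last pictures; I compared them by eye.
- **Arm:** It ended clear of everything, with a wrist-force reading of about 1 N. No check failed. One early side-view reading put the key about 6 mm off in y, so I used the top view, which agreed with the scale's given geometry.

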